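# Wedge the sprung locker door and rack the drive bar

## Robot

A 7-joint arm with a two-finger parallel gripper is mounted at the origin on a cart in front of the work surface, level with it; the furniture and walls round the work are solid. World frame = base frame: x ahead of the robot, y to its left, z up, the work surface at z = 0. Lengths are in m, angles in rad, forces in N, time in s.
With the tool pointing down it reaches from about 0.4 to 0.85 m from the base axis. Payload 4.5 kg.
Tool frame: the origin (TCP) lies at the very end of the fingers, on their centre line; the grasp point (between the pads) lies 19 mm behind it; z points along the fingers, y is the line along which they close (so a half turn about z gives the same grasp; the last joint's range is limited). The gripper opens to 88 mm and grips with 3 to 60 N. Pads are 18 mm wide; open, the fingers measure 123 mm over their backs; the gripper's body (75 mm by 187 mm) begins 45 mm behind the grasp point.
Start: joints at [1.261, 0.689, -0.195, 1.565, 0.157, 0.902, -0.215], TCP at [0.211, -0.588, 0.239] pointing down, gripper open.
Joint ranges: [-3.01, 3.01], [-0.46, 2.08], [-1.47, 1.51], [0.13, 2.56], [-1, 4.14], [0.04, 2.09], [-2.66, 2.66]. Speed limits (rad/s): [2.57, 2.57, 3.14, 3.14, 3.14, 3.14, 3.14].

## Interface

Orientations are given as a unit quaternion [x, y, z, w].
In Python, from plant import r gives the robot as it stands. The module is installed in compiled form; this text tells all that it offers.
- The arm moves only by the tool step_arm, never from a script. Its argument "increments" is a list of rows, each a list of 2 entries, a list of its own where there are three numbers: the shift along the world's x, y, z in cm, then the turn, a rotation vector about the world's x, y, z in degrees. A call has exactly 10 rows; each row shifts and turns the commanded pose from where the row before left it; what a row does not reach is not made up. A row lasts 1/10 s, in which the tool goes at most 50 mm and 8.59 degrees, less where a joint would pass 70% of its speed; a pose out of reach is approached as far as the arm can. A call is refused whole if a number of a shift passes 5 or a number of a turn 8.59, either way. A call with a gripper value outside its range is refused whole. "fingers" is the opening, from 0 (shut) to 1 (fully open), set as the call begins (left out, the last holds). The fingers move at their own pace and stop on an object; "grip_force" is the grip in N (left out, the last holds). Time passes only in rows, so rows that do not move let the fingers close, or fill a call up. It gives the time, the measured TCP pose, the force, the opening and the grip force at its end, in the units of the state.
- r.get_state(): the state, without advancing time (a new reading comes with each control period).
- r.snapshot(name): name is "side" or "top"; returns (picture, depth): 400x640x3 uint8, red, green, blue; 400x640 float32, m along the optical axis (not along the pixel's ray), 0 where there is no reading.
- r.calibration(name): a dict with "fov_y" (degrees; the focal length in pixels is half the picture's height over the tangent of half this angle, whatever the lens; pixels are square), "cx", "cy" (the principal point, pixels), "k1" (the pictures are not rectified: a ray, as slopes to the right and down, at radius r is drawn at 1 + k1 r^2 times it, then the intrinsics apply), "R" (3x3) and "t" (3): a world point X has camera coordinates R X + t. Camera axes: x right, y down, z forward; pixel columns grow to the right and rows downward; lengths in m; the calibration is good to about 2 mm. A picture is of the moment at which its call begins. calibration takes no time and is no camera call.
- r.finish_job(): hands the job in; it is judged then, once.
The state is a dict: "clock": time; "q": joint angles; "qd": joint speeds; "joint_torque": joint torques, N m; "tool_pos": TCP position; "eef_rot": TCP orientation; "contact_force": force on the tool from outside, world axes, zero at the start; "moment": the same for the moment, N m; "opening": opening from 0.0 (shut) to 1.0 (fully open); "finger_force": force on a finger pad.
Only numpy, scipy, OpenCV 4.12 (cv2) and the standard library are available. Lean on these libraries where they do the work, as an engineer would, in place of code of your own. Each camera call takes 0.05 s, during which the arm holds its last target. There are 200 camera calls.

## Task

Fetch the black drive bar out of the small locker. Its hooded door springs shut, so, with the door wedge in the hand, push the door's tab open from behind and leave the wedge jammed under the door so that it stays about square open by itself; then draw the bar out by its head, lay it down on the open worktop and let go, take it again by the shank, and press it into the spring clip with its head in the pocket, letting go only after both jaws have closed over it. Leave the door wedged open and the tape measure, red bottle and white carton where they are.

Things in the scene. Friction and masses are not known exactly. Their poses are not given: they have to be found in the camera images.
- locker: Low grey sheet-metal locker, fixed, 104 wide (x) x 195 deep (y) x 50 mm high. Origin: middle of its front edge, on the worktop; -y points out of the front, z up. Floor 4 mm thick, inside 94 mm wide. A fixed roof covers y = +78 to +195 mm; the front bay (y = 0 to 78) is covered only by the door's hood, its front closed only by the door's panel.
- door_pivot (a point): Vertical axis of the door, a post outside the locker's +x wall, at (+62, +75) mm in the locker's frame; point on the worktop, axes as the locker's. The door is one piece turning about it: a flat hood 51 to 55 mm high over the front bay, and a 6 mm thick front panel hanging from it, its rounded lower edge 16 mm above the worktop.
- door (a joint): Door angle, rad: 0 shut, grows counter-clockwise seen from above as it swings out past the locker's +x side; stop at 1.9. A spring always closes it: 0.2 N m when shut, 0.55 N m at 1.6 rad. From about 1.45 the hood is clear of the way in.
- door_tab (a point): Lower edge of the door's free tab on its rear face, 16 mm up; 185 mm along the panel (-x) and 80 mm forward (-y) of the pivot. Axes turn with the door (as the locker's when shut): -y is the way it opens. Shut, the panel runs from x = +58 to -155 mm in the locker's frame, 5 to 11 mm ahead of its front; the last 100 mm are the tab, past the -x wall, to be pushed from its +y side.
- wedge_grip (a point): Loose dark rubber door wedge, 105 long x 34 wide mm, 0.15 kg. Point: centre of its thick end block (25 x 34 x 30 mm high), 15 mm up, 90.5 mm from the thin tip. x points to the tip, z up. The top slopes from 30 mm (10.5 mm ahead of this point) to 4 mm at the tip. Under the door it jams with the tip about 37 mm past the panel's rear face; friction then holds the door.
- wedge: The same wedge; origin at the centre of its underside, same axes.
- bar_mid (a point): Loose black drive bar, 139 mm, 0.09 kg, in the locker, head to the front, the rest under the fixed roof. Point: centre of its shank (118 long, 12 x 12 mm), half-way up, about 8 mm above what it lies on. x points along the bar away from the head; the head (20 long, 18 x 18 mm) is centred 69 mm from here on the -x side.
- bar: The same bar; origin under its middle, 10 mm towards the head from bar_mid, same axes.
- clip: Fixed spring-clip stand, base 90 (x) x 180 (y) x 10 mm; origin under it on the worktop. The bar lies along its y axis, its head towards -y in a walled pocket (28 mm wide inside, 66 mm high: no room for fingers round the head).
- clip_seat (a point): Where bar_mid must come: 46 mm above the worktop, axes as the clip's; the bar's x along the clip's +y. Press the bar straight down between two sprung jaws, at y = +36 and -36 mm (each 11 mm wide, flared mouth to 77 mm high, noses 6 mm apart at 55 mm); the 58 mm between is free for fingers. They spread at about 10 N and snap back over the shank once it is on its rigid rests, 40 mm high.
- jaw_near (a joint): Sprung jaw on the clip's -x side, m: 0 closed, grows as it is spread (0.003 to 0.004 while the shank passes).
- jaw_far (a joint): Sprung jaw on the clip's +x side, likewise.
- tape_measure: Bystander: pocket tape measure, 28x50x41 mm, standing; origin under its middle.
- red_bottle: Bystander: small red bottle with a blue nozzle, 25x25x69 mm; origin under its middle.
- white_box: Bystander: small white carton, 45x50x71 mm; origin under its middle.
Things that resemble listed ones, but are neither listed nor needed, are in the scene too. What is meant by the wedge is not orange, and is the smaller of those in its own colour.

How it is judged:
On the way, in this order (a step that is already met when the one before it is completed fails the run):
1. the door stands open by more than 1.3 rad on the wedge alone, the robot touching neither (value of joint door above 1.3 rad and contact force between wedge and locker above 0.3 N and contact force between the fingers and wedge below 0.05 N and contact force between the fingers and locker below 0.05 N), for 0.4 s.
2. the bar lies on the worktop in front of the locker, let go, the door still wedged open (value of joint door above 1.3 rad and y of bar_mid in the frame of locker below -0.03 m and height (world z) of bar_mid below 0.02 m and linear speed of bar below 0.03 m/s and contact force between the fingers and bar below 0.05 N), for 0.15 s.
3. the bar is down in the clip and both jaws have closed over it while it is still held (z of bar_mid in the frame of clip_seat between -0.004 and 0.003 m and horizontal distance between bar_mid and clip_seat below 0.01 m and value of joint each of jaw_near, jaw_far below 0.002 m and contact force between the fingers and bar above 0.5 N and y of bar in the frame of clip_seat below -0.002 m), for 0.1 s.
At the end, for the whole second after the job is handed in: The bar rests in the clip (its shank centre within 10 mm sideways and 3 mm in height of the seat, along the clip within 0.1 rad, its head in the pocket) with both jaws closed (under 2 mm), still; the door stands open by more than 1.3 rad, leaning on the wedge (z of bar_mid in the frame of clip_seat between -0.004 and 0.003 m and horizontal distance between bar_mid and clip_seat below 0.01 m and angle between the x axis of bar and the y axis of clip, either way round below 0.1 rad and value of joint each of jaw_near, jaw_far below 0.002 m and linear speed of bar below 0.02 m/s and value of joint door above 1.3 rad and contact force between wedge and locker above 0.3 N and y of bar in the frame of clip_seat below -0.002 m); the robot touches nothing.
It fails at once if a bystander (tape measure, red bottle, white carton) is moved by more than 20 mm (distance of any of tape_measure, red_bottle, white_box from where it was at the start of the episode above 0.02 m).
It also fails if it takes over 67 s, if anything falls off the work surface, if the arm or the gripper's body presses on something with over 40 N, if the wrist force passes 120 N, or if a joint passes its speed limit or range.

## Working session

There is one attempt and no reset: what is moved stays moved. The work goes in short steps, Python scripts to look and compute and a tool call to move; the robot and the scene stay as the last step left them, time stands still between calls to the robot, and variables do not carry over. Pictures are saved under pics/ and viewed, at most 10 in all, crops included, and the job is handed in when it is done.

Besides the shell and the picture viewer there is one more tool, called after "Emit:" as name(argument=value, ...) on one line, values as JSON. step_arm: Moves the arm, as the interface text tells. Its arguments: {"type":"object","properties":{"increments":{"type":"array","items":{"type":"array"}},"fingers":{"type":"number"},"grip_force":{"type":"number"}},"required":["increments"]}

```bash
mkdir -p pics
cat > h.py <<'E'
import numpy as np, cv2
from plant import r
def snap(n):
    p,d=r.snapshot(n); np.savez(f'/tmp/{n}.npz',p=p,d=d); return p,d
def load(n):
    z=np.load(f'/tmp/{n}.npz'); return z['p'],z['d']
def intr(n):
    c=r.calibration(n); f=200/np.tan(np.radians(c['fov_y'])/2)
    return c,np.array([[f,0,c['cx']],[0,f,c['cy']],[0,0,1]])
def cloud(n,d):
    c,K=intr(n); v,u=np.mgrid[0:400,0:640]
    # r^2 in undistorted slopes: drawn = s(1+k1 r^2)
    x=(u-K[0,2])/K[0,0]; y=(v-K[1,2])/K[1,1]; X=x.copy();Y=y.copy()
    for _ in range(20):
        k=1+c['k1']*(X*X+Y*Y); X=x/k;Y=y/k
    P=np.stack([X*d,Y*d,d],-1)
    W=(P-np.array(c['t']))@np.array(c['R'])
    W[d==0]=np.nan
    return W
def proj(n,X):
    c,K=intr(n); X=np.atleast_2d(X)@np.array(c['R']).T+np.array(c['t'])
    s=X[:,:2]/X[:,2:]; s=s*(1+c['k1']*(s**2).sum(1,keepdims=True))
    return s*K[0,0]+[K[0,2],K[1,2]]
E
python3 - <<'E'
from h import *
for n in('top','side'):
    p,d=snap(n); cv2.imwrite(f'pics/{n}0.png',p[...,::-1]); c,K=intr(n); C=-np.array(c['R']).T@c['t']; print(n,C.round(3),c['k1'],K[0,0].round(1),(d==0).mean())
print(r.get_state())
E
```

```text
top [ 0.383 -0.044  1.125] 0.020735224287832067 414.2 0.00399609375
side [ 0.485 -1.148  0.468] -0.1181353675750031 500.6 0.00409375
{'clock': 0.1, 'q': array([ 1.26079128,  0.68990941, -0.19451252,  1.5661948 ,  0.1572948 ,
        0.90248204, -0.21510194]), 'qd': array([ 0.00129401, -0.00113044, -0.0014129 , -0.00344701, -0.00122282,
       -0.0002182 ,  0.00021018]), 'joint_torque': array([-2.57018990e-03, -5.28489232e+01, -1.27115786e+00, -1.53834128e+01,
       -5.24950388e-02,  2.06756275e-03,  5.51946823e-05]), 'tool_pos': array([ 0.21044603, -0.58792986,  0.23799628]), 'eef_rot': array([ 9.85255682e-01,  1.71086522e-01, -1.92332370e-04, -7.78795802e-04]), 'contact_force': array([-0.91508013, -0.25625615,  0.17675826]), 'moment': array([-0.01908602,  0.0288431 , -0.06098857]), 'finger_force': 0.0, 'opening': 0.999103886238338}
```

View pics/top0.png

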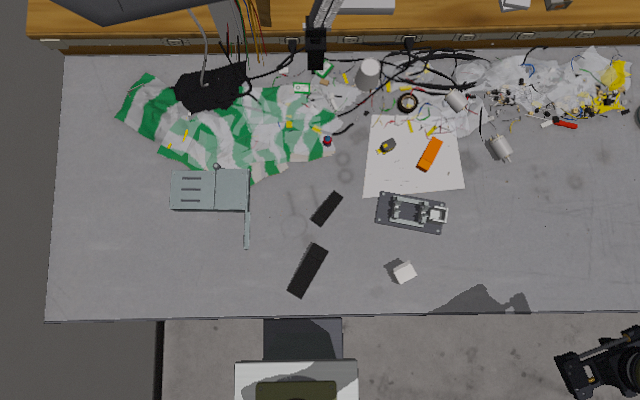

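View pics/side0.png

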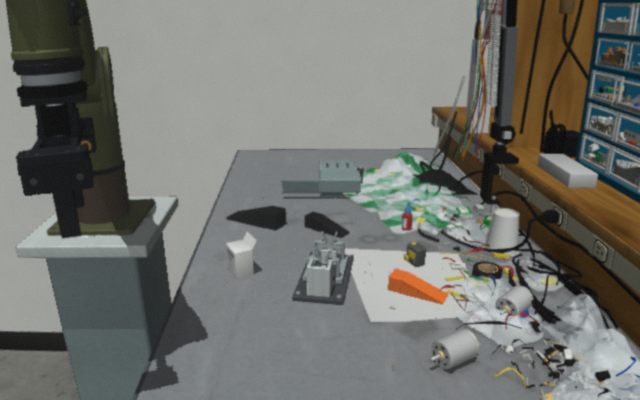

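Candidates for the wedge (top view): dark (327,208), a larger dark one (308,270), and an orange one (429,155). I choose (327,208): it is dark and smaller. The locker is at (210,190) with its tab at (247,225), the clip at (411,213), the carton at (403,270), the tape at (387,147) and the bottle at (326,141).

```bash
cat > m1.py <<'E'
from h import *
p,d=load('top'); W=cloud('top',d)
def rect(name,u0,u1,v0,v1,z0,z1,extra=None):
    m=np.zeros(d.shape,bool); m[v0:v1,u0:u1]=1
    m&=(W[...,2]>z0)&(W[...,2]<z1)
    if extra is not None: m&=extra
    P=W[m]; (c,s,a)=cv2.minAreaRect(P[:,:2].astype(np.float32)*1000)
    print(name,len(P),'c',np.round(c,1),'s',np.round(s,1),'a',round(a,2),'zmed',np.nanmedian(P[:,2]).round(4),np.nanpercentile(P[:,2],[2,98]).round(4))
    return P
t=W[220:300,100:250,2]; print('table z',np.nanmedian(t), np.nanmedian(W[240:300,420:520,2]))
rect('locker roof',165,256,160,215,.04,.065)
rect('door tab',238,256,212,255,.03,.065)
P=rect('wedgeS',300,350,180,232,.006,.05)
c=P.mean(0); 
u,s,vt=np.linalg.svd(P[:,:2]-c[:2],full_matrices=False); a=(P[:,:2]-c[:2])@vt[0]
print('axis',vt[0],'z vs a',np.polyfit(a,P[:,2],1),a.min(),a.max())
for lo in np.arange(-.06,.06,.01):
    k=(a>=lo)&(a<lo+.01); 
    if k.any(): print(round(lo,3),P[k,2].mean().round(4),k.sum())
rect('wedgeL',280,335,235,305,.006,.06)
rect('clip base',368,455,185,240,.005,.016)
rect('clip all',368,455,185,240,.006,.1)
rect('clip pocket',368,465,185,240,.05,.1)
rect('carton',380,425,250,290,.02,.1)
rect('tape',373,402,133,160,.02,.06)
rect('bottle',316,336,130,152,.02,.09)
def crop(n,u0,u1,v0,v1,k):
    q,_=load(n); return cv2.resize(q[v0:v1,u0:u1,::-1],None,fx=k,fy=k,interpolation=cv2.INTER_CUBIC)
A=crop('top',160,460,130,290,2.5); cv2.imwrite('pics/crop1.png',A)
E
python3 m1.py
```

```text
table z 0.00023983380478174958 0.0005216184769447436
locker roof 3158 c [603.2 217.4] s [218.1 128.3] a 84.4 zmed 0.0521 [0.0458 0.0592]
door tab 200 c [487.5 122.5] s [14.4 97.1] a 87.51 zmed 0.0539 [0.0499 0.0583]
wedgeS 462 c [551.2 -89.1] s [123.3 114.3] a 67.77 zmed 0.023 [0.0067 0.0327]
axis [-0.79549251  0.60596341] z vs a [0.23596266 0.02132115] -0.06031389888522577 0.04789077425321244
-0.06 0.0075 15
-0.05 0.0092 37
-0.04 0.0115 42
-0.03 0.015 43
-0.02 0.0179 43
-0.01 0.0213 46
0.0 0.0247 46
0.01 0.0284 45
0.02 0.029 49
0.03 0.03 49
0.04 0.0262 46
wedgeL 985 c [385.5 -32.6] s [108.9 165.9] a 77.81 zmed 0.0296 [0.0068 0.0444]
clip base 1384 c [ 541.1 -321.7] s [234.6 135.9] a 88.66 zmed 0.0103 [0.0056 0.015 ]
clip all 2251 c [ 550.9 -319.4] s [227.  137.6] a 82.11 zmed 0.0126 [0.0068 0.0688]
clip pocket 349 c [ 529.1 -331.1] s [135.2  59.1] a 78.46 zmed 0.0604 [0.0518 0.0765]
carton 380 c [ 373.9 -280.3] s [45.2 53.5] a 25.68 zmed 0.0554 [0.0269 0.0702]
tape 152 c [ 716.5 -259.4] s [26.7 38.3] a 25.38 zmed 0.0379 [0.0241 0.0426]
bottle 78 c [730.9 -92.5] s [24.4 20.2] a 79.01 zmed 0.0406 [0.0227 0.0665]
```

View pics/crop1.png

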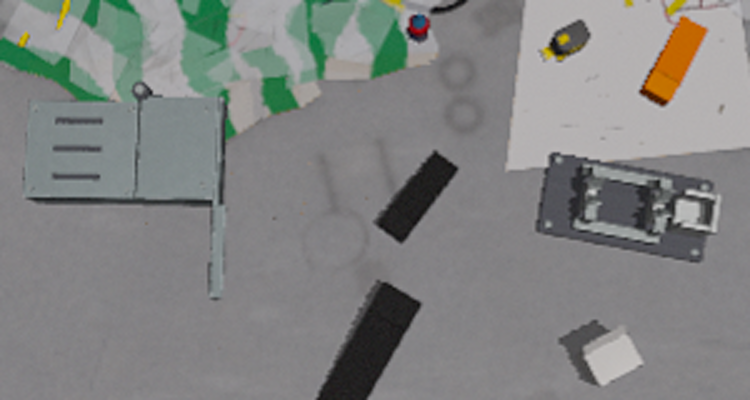

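Crop: the small dark wedge runs from its thick end (395,225) to its tip (445,165), black and smaller than the other dark one. The locker hood is at (180,145) and the tab at (217,255). The clip pocket is at (692,212) on the right.

```bash
cat > m2.py <<'E'
from h import *
p,d=load('top'); W=cloud('top',d); c,K=intr('top'); C=-np.array(c['R']).T@np.array(c['t'])
def plane(z,m):
    D=W[m]-C; return (C+D*((z-C[2])/D[:,2])[:,None])[:,:2]*1000
hsv=cv2.cvtColor(p,cv2.COLOR_RGB2HSV).astype(int)
def box(u0,u1,v0,v1):
    m=np.zeros(d.shape,bool); m[v0:v1,u0:u1]=1; return m
def big(m):
    n,l,s,_=cv2.connectedComponentsWithStats(m.astype(np.uint8)); return l==1+s[1:,4].argmax()
print('px roof',p[190,200],p[230,247],'table',p[230,200],'wedge',p[208,327],'white',p[268,403], 'base',p[205,383],'bot',p[141,326])
m=box(296,352,184,230)&(p.max(2)<45); m=big(m)
Q=plane(0.0,m); print('wedge px on z0',cv2.minAreaRect(Q.astype(np.float32)))
P=W[m&(W[...,2]>0.003)&(W[...,2]<.034)][:,:2]*1000; print('wedge depth',cv2.minAreaRect(P.astype(np.float32)))
# locker
z=W[...,2]
teal=(p[...,1].astype(int)-p[...,0]>12)&(p[...,1]>100)
m=big(box(160,262,155,256)&teal&(hsv[...,1]<70)); print('teal',m.sum())
v,u=np.nonzero(m); print(u.min(),u.max(),v.min(),v.max())
cv2.imwrite('/tmp/m.png',m*255)
M=m&(z>.04)
def edge(m,axis,which,sl,zz):
    # subpixel-less edge pts
    pts=[]
    for i in range(*sl):
        k=np.nonzero(m[:,i] if axis=='col' else m[i,:])[0]
        if len(k):
            e=(k.min()-.5) if which=='min' else (k.max()+.5)
            uv=(i,e) if axis=='col' else (e,i)
            pts.append(uv)
    pts=np.array(pts,float)
    s=(pts-[K[0,2],K[1,2]])/K[0,0]; x=s.copy()
    for _ in range(20): x=s/(1+c['k1']*(x**2).sum(1,keepdims=True))
    D=np.c_[x,np.ones(len(x))]@np.array(c['R']); X=(C+D*((zz-C[2])/D[:,2])[:,None])[:,:2]*1000
    vx,vy,x0,y0=cv2.fitLine(X.astype(np.float32),cv2.DIST_HUBER,0,.01,.01).ravel()
    return np.round([x0,y0],1),np.degrees(np.arctan2(vy,vx)).round(2)
print('roof far(+x) edge',edge(M,'col','min',(176,208),.05))
print('roof back(+y) edge',edge(M,'row','min',(175,205),.05))
print('roof near(-x)',edge(M,'col','max',(176,210),.05))
print('hood +x edge',edge(M,'col','min',(222,245),.055))
print('tab front(-y) edge z55',edge(M,'row','max',(170,245),.055))
print('tab front(-y) edge low',edge(M,'row','max',(214,245),.055))
print('tab rear edge',edge(M,'row','min',(216,245),.055))
print('tab end',edge(M,'col','max',(244,250),.055))
# bystander masks
for n,b,zz in(('carton',(375,430,250,295),.071),('tape',(370,405,130,162),.041),('bottle',(314,338,128,154),.069)):
    mm=box(*b)&(z>zz-.012)&(z<zz+.01); print(n,(np.nanmean(W[mm],0)*1000).round(1),mm.sum())
# clip base: dark blue-grey
mm=box(365,460,183,242)&(z>.004)&(z<.018)&(p.max(2)<100); mm=big(mm); print('base',p[np.nonzero(mm)].mean(0),cv2.minAreaRect(plane(.01,mm).astype(np.float32)),mm.sum())
mm=box(418,460,195,235)&(z>.058)&(z<.070); mm=big(mm); print('pocket',cv2.minAreaRect(plane(.066,mm).astype(np.float32)),mm.sum(),plane(.066,mm).mean(0))
E
python3 m2.py
```

```text
px roof [109 114 116] [132 140 140] table [133 130 134] wedge [31 30 30] white [190 187 185] base [84 86 93] bot [107  37  53]
wedge px on z0 ((549.4931030273438, -89.51053619384766), (32.45355224609375, 103.34893035888672), 50.624176025390625)
wedge depth ((547.1874389648438, -89.1822738647461), (32.45571517944336, 104.28457641601562), 52.11423873901367)
teal 144
205 216 155 170[ WARN:0@0.788] global loadsave.cpp:1063 imwrite_ Unsupported depth image for selected encoder is fallbacked to CV_8U.
Traceback (most recent call last):
  File "m2.py", line 36, in <module>
    print('roof far(+x) edge',edge(M,'col','min',(176,208),.05))
                              ~~~~^^^^^^^^^^^^^^^^^^^^^^^^^^^^^
  File "m2.py", line 31, in edge
    s=(pts-[K[0,2],K[1,2]])/K[0,0]; x=s.copy()
       ~~~^~~~~~~~~~~~~~~~
ValueError: operands could not be broadcast together with shapes (0,) (2,)
```

```bash
sed -i 's/^teal=.*/teal=(p[...,1].astype(int)-p[...,0]>3)\&(z>.04)\&(z<.066)/; s/^m=big(box(160.*/m=big(box(160,262,155,256)\&teal); print("teal",m.sum())/; /imwrite/d' m2.py; python3 m2.py
```

```text
px roof [109 114 116] [132 140 140] table [133 130 134] wedge [31 30 30] white [190 187 185] base [84 86 93] bot [107  37  53]
wedge px on z0 ((549.4931030273438, -89.51053619384766), (32.45355224609375, 103.34893035888672), 50.624176025390625)
wedge depth ((547.1874389648438, -89.1822738647461), (32.45571517944336, 104.28457641601562), 52.11423873901367)
teal 3174
169 249 163 248
roof far(+x) edge (array([650. , 266.2], dtype=float32), np.float32(87.89))
roof back(+y) edge (array([598.1, 324.2], dtype=float32), np.float32(-1.57))
roof near(-x) (array([546.4, 264. ], dtype=float32), np.float32(86.77))
hood +x edge (array([652.3, 161.8], dtype=float32), np.float32(87.95))
tab front(-y) edge z55 (array([557.3, 116.7], dtype=float32), np.float32(0.41))
tab front(-y) edge low (array([490.2, 115.2], dtype=float32), np.float32(-2.32))
tab rear edge (array([487.8, 128.1], dtype=float32), np.float32(-2.29))
tab end (array([454.6, 120.5], dtype=float32), np.float32(-8.35))
carton [ 388.4 -272.6   64.8] 56
tape [ 715.9 -258.9   37.9] 136
bottle [732.  -92.3  64. ] 9
base [75.7206041  75.82632147 81.26860841] ((532.1415405273438, -313.2667541503906), (180.4976806640625, 90.57475280761719), 78.24732971191406) 927
pocket ((518.2731323242188, -378.80145263671875), (36.47307586669922, 41.20871353149414), 78.04778289794922) 106 [ 517.67171412 -383.42744658]
```

Emit:
step_arm(increments=[[[1.92,3.27,0],[0,0,7.6]],[[1.92,3.27,0],[0,0,7.6]],[[1.92,3.27,0],[0,0,7.6]],[[1.92,3.27,0],[0,0,7.6]],[[1.92,3.27,0],[0,0,7.6]],[[1.92,3.27,0],[0,0,7.6]],[[1.92,3.27,0],[0,0,7.6]],[[1.92,3.27,0],[0,0,7.6]],[[1.92,3.27,0],[0,0,7.6]],[[1.92,3.27,0],[0,0,7.6]]], fingers=0.8)

```text
clock: 1.1
tool_pos: [0.403, -0.2601, 0.2386]
eef_rot: [0.669, 0.743, -0.0, -0.0]
contact_force: [0.2, -0.0, 0.8]
opening: 0.799
finger_force: 0.0
```

Emit:
step_arm(increments=[[[1.92,3.27,0],[0,0,7.6]],[[1.92,3.27,0],[0,0,7.6]],[[1.92,3.27,0],[0,0,7.6]],[[1.92,3.27,0],[0,0,7.6]],[[1.92,3.27,0],[0,0,7.6]],[[1.92,3.27,0],[0,0,7.6]],[[0,0,-2.9],[0,0,0]],[[0,0,-2.9],[0,0,0]],[[0,0,-2.9],[0,0,0]],[[0,0,-2.9],[0,0,0]]])

```text
clock: 2.1
tool_pos: [0.5177, -0.0653, 0.1214]
eef_rot: [0.331, 0.944, -0.0, -0.0]
contact_force: [0.2, -0.1, -0.6]
opening: 0.799
finger_force: 0.0
```

```bash
cat >> h.py <<'E'
def st():
    from scipy.spatial.transform import Rotation as Ro
    s=r.get_state(); M=Ro.from_quat(s['eef_rot']).as_matrix()
    print('t',round(s['clock'],2),'tcp mm',(s['tool_pos']*1000).round(1),'tool y deg',np.degrees(np.arctan2(M[1,1],M[0,1])).round(2),'zdir',M[:,2].round(3),'F',s['contact_force'].round(1),'op mm',round(s['opening']*88,1),'ff',round(s['finger_force'],1),'q',s['q'].round(2))
    return s
E
python3 -c "
from h import *
st()"
```

```text
t 2.1 tcp mm [517.7 -65.3 121.4] tool y deg 51.3 zdir [-0.  0. -1.] F [ 0.2 -0.1 -0.6] op mm 70.3 ff 0.0 q [ 0.39  0.8  -0.6   1.97  0.77  0.62  0.18]
```

Emit:
step_arm(increments=[[[0,0,-2.6],[0,0,0]],[[0,0,-2.6],[0,0,0]],[[0,0,-2.6],[0,0,0]],[[0,0,-2.2],[0,0,0]],[[0,0,-1.5],[0,0,0]],[[0,0,0],[0,0,0]],[[0,0,0],[0,0,0]],[[0,0,0],[0,0,0]],[[0,0,0],[0,0,0]],[[0,0,0],[0,0,0]]])

```text
clock: 3.1
tool_pos: [0.5183, -0.0654, 0.0084]
eef_rot: [0.332, 0.943, 0.0, 0.001]
contact_force: [1.0, 0.3, 0.3]
opening: 0.803
finger_force: 0.0
```

Emit:
step_arm(increments=[[[0,0,0],[0,0,0]],[[0,0,0],[0,0,0]],[[0,0,0],[0,0,0]],[[0,0,0],[0,0,0]],[[0,0,0],[0,0,0]],[[0,0,0],[0,0,0]],[[0,0,1],[0,0,0]],[[0,0,2],[0,0,0]],[[0,0,3],[0,0,0]],[[0,0,3],[0,0,0]]], fingers=0, grip_force=40)

```text
clock: 4.1
tool_pos: [0.5173, -0.0652, 0.099]
eef_rot: [0.331, 0.944, -0.0, -0.001]
contact_force: [0.2, -0.8, -2.7]
opening: 0.381
finger_force: 40.0
```

```bash
cat > m3.py <<'E'
from h import *
st()
p,d=snap('side'); q,e=snap('top')
A=cv2.resize(p[100:300,140:440,::-1],None,fx=2,fy=2); B=cv2.resize(q[130:270,160:460,::-1],None,fx=2,fy=2)
cv2.imwrite('pics/grasp.png',np.vstack([A,B])[:600])
W=cloud('side',d)
# dark points near hand low
s=r.get_state(); t=s['tool_pos']
m=(p.max(2)<60)&(np.abs(W[...,0]-t[0])<.13)&(np.abs(W[...,1]-t[1])<.13)&(W[...,2]>t[2]-.03)&(W[...,2]<t[2]+.03)
P=W[m]; print(len(P),P.min(0),P.max(0))
E
python3 m3.py
```

```text
t 4.1 tcp mm [517.3 -65.2  99. ] tool y deg 51.32 zdir [-0.001  0.    -1.   ] F [ 0.2 -0.8 -2.7] op mm 33.5 ff 40.0 q [ 0.37  0.83 -0.56  1.98  0.82  0.57  0.14]
661 [ 0.48956996 -0.13840717  0.09016284] [ 0.59044342 -0.04544006  0.13119457]
```

View pics/grasp.png

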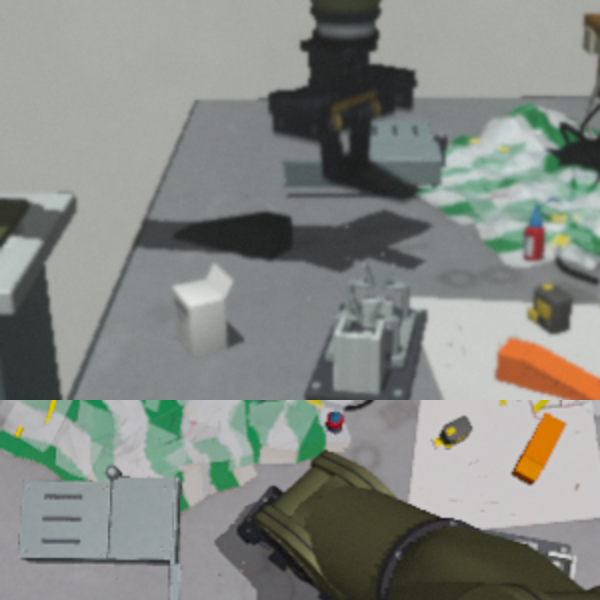

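The side crop (view 4) shows the small dark wedge level in the fingers (370,175), with its tip to the right. The opening is 33.5 mm. Next I carry it over the tab and set it down behind.

Emit:
step_arm(increments=[[[-0.5,3.33,0.2],[0,0,-6]],[[-0.5,3.33,0],[0,0,-6]],[[-0.5,3.33,0],[0,0,-6]],[[-0.5,3.33,0],[0,0,-6]],[[-0.5,3.33,0],[0,0,-6]],[[-0.5,3.33,0],[0,0,-6]],[[-0.5,3.33,0],[0,0,-6]],[[-0.5,3.33,0],[0,0,-6]],[[-0.4,3.33,0],[0,0,-5.4]],[[0,0,0],[0,0,0]]])

```text
clock: 5.2
tool_pos: [0.4724, 0.2418, 0.0997]
eef_rot: [0.717, 0.697, 0.002, -0.002]
contact_force: [0.2, 0.5, -1.5]
opening: 0.383
finger_force: 40.0
```

Emit:
step_arm(increments=[[[0,0,-1.5],[0,0,0]],[[0,0,-1.5],[0,0,0]],[[0,0,-1.5],[0,0,0]],[[0,0,-1.5],[0,0,0]],[[0,0,-1.2],[0,0,0]],[[0,0,-0.8],[0,0,0]],[[0,0,-0.5],[0,0,0]],[[0,0,0],[0,0,0]],[[0,0,0],[0,0,0]],[[0,0,0],[0,0,0]]])

```text
clock: 6.2
tool_pos: [0.4742, 0.2346, 0.0153]
eef_rot: [0.72, 0.694, 0.001, 0.0]
contact_force: [-0.7, 0.7, -0.4]
opening: 0.379
finger_force: 40.0
```

```bash
python3 -c "
from h import *
st()"
```

```text
t 6.2 tcp mm [474.2 234.6  15.3] tool y deg -2.11 zdir [ 0.001  0.001 -1.   ] F [-0.7  0.7 -0.4] op mm 33.3 ff 40.0 q [-0.46  0.94 -0.15  1.99  0.5   0.25 -1.07]
```

Run:
```python
import numpy as np
pv=np.array([658,201.9])
def H(th):
    f=np.radians(th-2.1); c,s=np.cos(f),np.sin(f); return pv+np.array([[c,-s],[s,c]])@[-185,-26.5]
T=np.arange(0,96,4.75); P=np.array([H(t) for t in T])
print(P[0],P[-1]); print((np.diff(P,axis=0)/10).round(2).tolist())
```

```text
[472.15318887 182.19688368] [693.82575688  18.47763183]
[[0.23, -1.53], [0.35, -1.51], [0.48, -1.47], [0.6, -1.43], [0.71, -1.37], [0.82, -1.31], [0.93, -1.24], [1.03, -1.16], [1.12, -1.07], [1.21, -0.97], [1.28, -0.87], [1.35, -0.76], [1.41, -0.64], [1.46, -0.53], [1.5, -0.4], [1.52, -0.28], [1.54, -0.15], [1.55, -0.02], [1.55, 0.11], [1.53, 0.23]]
```

Emit:
step_arm(increments=[[[0,-0.5,-0.3],[0,0,0]],[[0,-0.7,-0.2],[0,0,0]],[[0,-0.7,0],[0,0,0]],[[0,-0.7,0],[0,0,0]],[[-0.1,-0.7,0],[0,0,0]],[[-0.1,-0.7,0],[0,0,0]],[[0,-0.7,0],[0,0,0]],[[0,-0.5,0],[0,0,0]],[[0,0,0],[0,0,0]],[[0,0,0],[0,0,0]]])

```text
clock: 7.2
tool_pos: [0.4721, 0.1831, 0.0097]
eef_rot: [0.72, 0.694, 0.001, -0.0]
contact_force: [0.9, 1.0, -3.4]
opening: 0.384
finger_force: 40.0
```

```bash
python3 -c "
from h import *
st()"
```

```text
t 7.2 tcp mm [472.1 183.1   9.7] tool y deg -2.08 zdir [ 0.     0.001 -1.   ] F [ 0.9  1.  -3.4] op mm 33.8 ff 40.0 q [-0.39  0.94 -0.11  2.06  0.55  0.17 -1.04]
```

Emit:
step_arm(increments=[[[0.23,-1.53,0],[0,0,4.75]],[[0.35,-1.51,0],[0,0,4.75]],[[0.48,-1.47,0],[0,0,4.75]],[[0.6,-1.43,0],[0,0,4.75]],[[0.71,-1.37,0],[0,0,4.75]],[[0.82,-1.31,0],[0,0,4.75]],[[0.93,-1.24,0],[0,0,4.75]],[[1.03,-1.16,0],[0,0,4.75]],[[1.12,-1.07,0],[0,0,4.75]],[[1.21,-0.97,0],[0,0,4.75]]])

```text
clock: 8.2
tool_pos: [0.5455, 0.0521, 0.0094]
eef_rot: [0.377, 0.926, -0.0, -0.001]
contact_force: [-0.4, 2.7, -4.0]
opening: 0.378
finger_force: 40.0
```

Run:
```python
from h import *
st()
p,d=snap('side'); cv2.imwrite('pics/push.png',cv2.resize(p[110:240,200:440,::-1],None,fx=3,fy=3,interpolation=cv2.INTER_CUBIC))
```

```text
t 8.2 tcp mm [545.5  52.1   9.4] tool y deg 45.65 zdir [-0.003  0.    -1.   ] F [-0.4  2.7 -4. ] op mm 33.3 ff 40.0 q [ 0.07  0.99 -0.42  1.92  0.92  0.44 -0.24]
```

View pics/push.png

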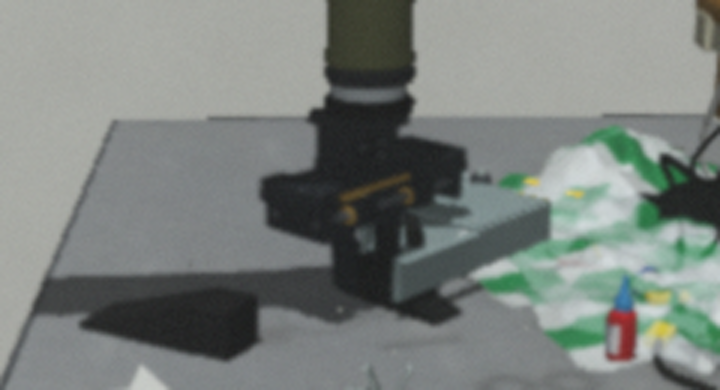

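Picture: the door is about half open (panel from (395,275) to (550,215)) and the wedge tip has come through under it at (440,310). I continue the arc.

Emit:
step_arm(increments=[[[1.28,-0.87,0],[0,0,4.75]],[[1.35,-0.76,0],[0,0,4.75]],[[1.41,-0.64,0],[0,0,4.75]],[[1.46,-0.53,0],[0,0,4.75]],[[1.5,-0.4,0],[0,0,4.75]],[[1.52,-0.28,0],[0,0,4.75]],[[1.54,-0.15,0],[0,0,4.75]],[[1.55,-0.02,0],[0,0,4.75]],[[1.55,0.11,0],[0,0,4.75]],[[1.53,0.23,0],[0,0,4.75]]])

```text
clock: 9.25
tool_pos: [0.6906, 0.0163, 0.0082]
eef_rot: [-0.026, 1.0, -0.003, -0.004]
contact_force: [-5.6, -3.4, 0.1]
opening: 0.378
finger_force: 40.0
```

Run:
```python
from h import *
st()
p,d=snap('side'); cv2.imwrite('pics/push2.png',cv2.resize(p[110:240,200:440,::-1],None,fx=3,fy=3,interpolation=cv2.INTER_CUBIC))
```

```text
t 9.25 tcp mm [690.6  16.3   8.2] tool y deg 92.97 zdir [-0.008 -0.006 -1.   ] F [-5.6 -3.4  0.1] op mm 33.3 ff 40.0 q [ 0.26  1.17 -0.75  1.44  0.92  0.91  0.85]
```

View pics/push2.png

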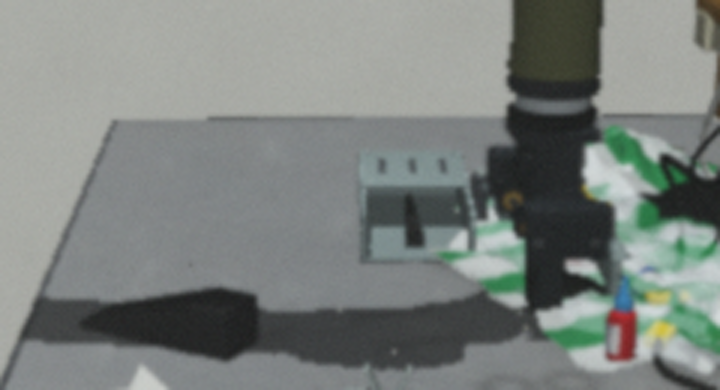

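Picture: the door is about square open. The locker's bay is visible with the bar at (413,220), head at (415,240), and the wedge is under the panel at (560,285). Now a small press to jam it, then I release and rise.

Emit:
step_arm(increments=[[[0.2,0,-0.1],[0,0,0]],[[0.2,0,-0.1],[0,0,0]],[[0.2,0,-0.1],[0,0,0]],[[0,0,0],[0,0,0]],[[0,0,0],[0,0,0]],[[0,0,0],[0,0,0]],[[0,0,0],[0,0,0]],[[0,0,0],[0,0,0]],[[0,0,0],[0,0,0]],[[0,0,0],[0,0,0]]])

```text
clock: 10.3
tool_pos: [0.6943, 0.0182, 0.0077]
eef_rot: [-0.025, 1.0, -0.002, -0.005]
contact_force: [-13.6, -3.1, 14.5]
opening: 0.381
finger_force: 40.0
```

Emit:
step_arm(increments=[[[0,0,0],[0,0,0]],[[0,0,0],[0,0,0]],[[0,0,0],[0,0,0]],[[0,0,0],[0,0,0]],[[0,0,0],[0,0,0]],[[0,0,0],[0,0,0]],[[0,0,0],[0,0,0]],[[0,0,0],[0,0,0]],[[0,0,0],[0,0,0]],[[0,0,0],[0,0,0]]], fingers=0.65)

```text
clock: 11.3
tool_pos: [0.6996, 0.0188, 0.0067]
eef_rot: [-0.025, 1.0, 0.0, 0.0]
contact_force: [-0.2, -0.6, -0.6]
opening: 0.654
finger_force: 0.0
```

Emit:
step_arm(increments=[[[0,0,0.5],[0,0,0]],[[0,0,1],[0,0,0]],[[0,0,2],[0,0,0]],[[0,0,2],[0,0,0]],[[0,0,2],[0,0,0]],[[0,0,2],[0,0,0]],[[0,0,2],[0,0,0]],[[0,0,2],[0,0,0]],[[0,0,0],[0,0,0]],[[0,0,0],[0,0,0]]])

```text
clock: 12.3
tool_pos: [0.6996, 0.0186, 0.142]
eef_rot: [-0.025, 1.0, -0.0, 0.0]
contact_force: [-0.3, -0.3, -0.5]
opening: 0.652
finger_force: 0.0
```

```bash
cat > m4.py <<'E'
from h import *
st()
p,d=snap('side'); W=cloud('side',d)
q,e=snap('top'); V=cloud('top',e)
cv2.imwrite('pics/open.png',np.vstack([cv2.resize(p[130:220,280:440,::-1],(640,300),interpolation=cv2.INTER_CUBIC)[:, :],cv2.resize(q[130:260,160:430,::-1],(640,300))]))
# panel pts: rear/any, z .02-.052, expected x~.70-.77,y -.05..0.2
for n,W_,c_ in(('side',W,p),('top',V,q)):
    m=(W_[...,2]>.022)&(W_[...,2]<.06)&(W_[...,0]>.69)&(W_[...,0]<.80)&(W_[...,1]>-.03)&(W_[...,1]<.10)&(c_.max(2)<150)&(c_[...,1].astype(int)-c_[...,0]>2)
    P=W_[m]*1000
    if len(P)>20:
        l=cv2.fitLine(P[:,:2].astype(np.float32),cv2.DIST_HUBER,0,.01,.01).ravel(); print(n,len(P),'panel dir deg',np.degrees(np.arctan2(l[1],l[0])),l[2:])
for n,W_,c_ in(('side',W,p),('top',V,q)):
    m=(W_[...,0]>.548)&(W_[...,0]<.642)&(W_[...,1]>.10)&(W_[...,1]<.24)&(W_[...,2]>.006)&(W_[...,2]<.035)&(c_.max(2)<45)
    P=W_[m]*1000
    if len(P)>5: print(n,'bar',len(P),P.min(0).round(1),P.max(0).round(1)); 
    if len(P)>5:
        l=cv2.fitLine(P[:,:2].astype(np.float32),cv2.DIST_HUBER,0,.01,.01).ravel(); print(' dir',np.degrees(np.arctan2(l[1],l[0])),l[2:])
        for y in range(100,240,10):
            k=(P[:,1]>=y)&(P[:,1]<y+10)
            if k.sum()>2: print(y,k.sum(),P[k,0].min().round(1),P[k,0].max().round(1),np.median(P[k,2]).round(1),P[k,2].max().round(1))
E
python3 m4.py
```

```text
t 12.3 tcp mm [699.6  18.6 142. ] tool y deg 92.89 zdir [ 0. -0. -1.] F [-0.3 -0.3 -0.5] op mm 57.4 ff 0.0 q [ 0.28  1.02 -0.84  1.38  0.79  1.1   0.95]
side 340 panel dir deg -86.794044 [745.12665   39.407875]
top 47 panel dir deg -75.01106 [706.44214  67.43764]
side bar 20 [589.5 150.   10.2] [596.  238.8  21.9]
 dir 89.39528 [593.1334  185.74251]
150 10 589.7 595.8 15.7 20.9
230 4 590.0 596.0 15.7 17.5
top bar 50 [586.8 154.4   7.1] [600.  213.4  24.4]
 dir -89.601425 [592.37506 179.67961]
150 9 586.8 599.3 17.3 24.4
160 9 587.0 598.5 19.8 24.2
170 7 587.5 598.6 19.4 19.8
180 8 590.9 599.8 14.5 17.5
190 6 591.0 599.3 17.0 19.9
200 8 590.8 600.0 14.9 18.8
210 3 591.4 600.0 15.1 16.6
```

View pics/open.png

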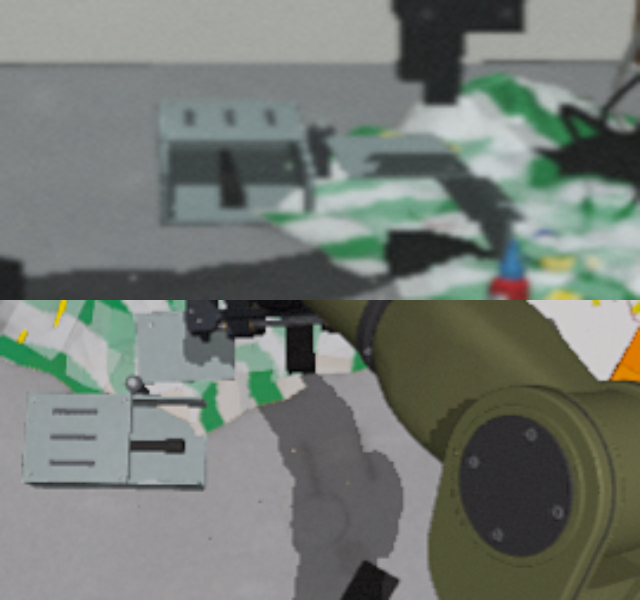

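Picture: the door stays open at (400,150), measured 1.66 rad, with the wedge at (430,245) in the upper half and the hand clear. In the lower half the bar head is at (178,445). Next I move over the head.

Emit:
step_arm(increments=[[[-0.9,1.2,0],[0,0,-8]],[[-0.9,1.2,0],[0,0,-8]],[[-0.9,1.2,0],[0,0,-8]],[[-0.9,1.2,0],[0,0,-8]],[[-0.9,1.2,0],[0,0,-8]],[[-0.9,1.2,0],[0,0,-8]],[[-0.9,1.2,0],[0,0,-8]],[[-0.9,1.2,0],[0,0,-8]],[[-0.9,1.2,0],[0,0,-8]],[[-0.9,1.2,0],[0,0,-8]]], fingers=0.43)

```text
clock: 13.4
tool_pos: [0.6085, 0.1388, 0.1405]
eef_rot: [0.625, 0.78, -0.001, -0.001]
contact_force: [0.1, 0.5, 0.1]
opening: 0.429
finger_force: 0.0
```

Emit:
step_arm(increments=[[[-0.85,1.2,0],[0,0,-8]],[[-0.85,1.2,0],[0,0,-8]],[[0,0,-1.5],[0,0,0]],[[0,0,-1.5],[0,0,0]],[[0,0,-1.5],[0,0,0]],[[0,0,-1],[0,0,0]],[[0,0,-0.5],[0,0,0]],[[0,0,0],[0,0,0]],[[0,0,0],[0,0,0]],[[0,0,0],[0,0,0]]])

```text
clock: 14.4
tool_pos: [0.5931, 0.1629, 0.0824]
eef_rot: [0.726, 0.688, 0.001, 0.0]
contact_force: [-0.2, -0.6, 0.4]
opening: 0.429
finger_force: 0.0
```

Run:
```python
from h import *
s=st()
p,d=snap('side'); W=cloud('side',d)
print(proj('side',s['tool_pos']),proj('side',[.593,.154,.013]))
cv2.imwrite('pics/head.png',cv2.resize(p[120:210,280:420,::-1],(784,504),interpolation=cv2.INTER_CUBIC))
```

```text
t 14.4 tcp mm [593.1 162.9  82.4] tool y deg -3.1 zdir [ 0.001  0.001 -1.   ] F [-0.2 -0.6  0.4] op mm 37.8 ff 0.0 q [-0.15  0.9  -0.36  1.71  0.49  0.62 -0.84]
[[338.2756645  164.50821381]] [[338.11247083 189.55496438]]
```

View pics/head.png

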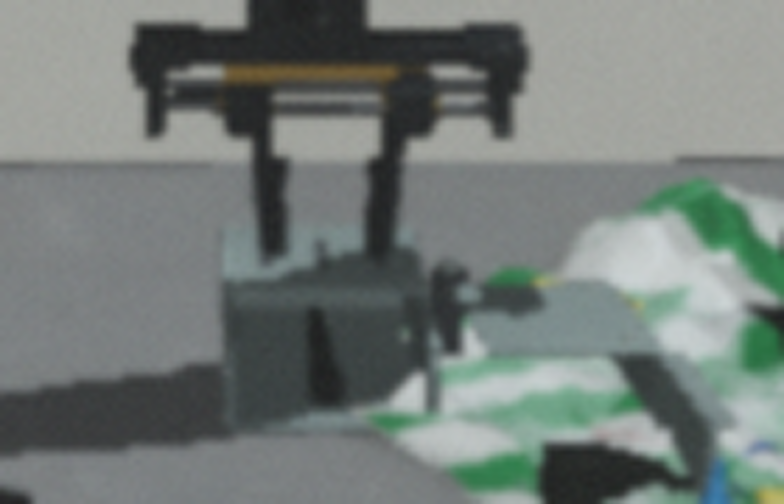

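Picture: the fingers straddle the bar's line (tips at (272,255) and (380,255), head at (325,390)), centred inside the locker walls (225 and 430). I descend, grip, and draw it out slowly.

Emit:
step_arm(increments=[[[0,0,-1.8],[0,0,0]],[[0,0,-1.8],[0,0,0]],[[0,0,-1.5],[0,0,0]],[[0,0,-1],[0,0,0]],[[0,0,-0.8],[0,0,0]],[[0,0,-0.4],[0,0,0]],[[0,0,0],[0,0,0]],[[0,0,0],[0,0,0]],[[0,0,0],[0,0,0]],[[0,0,0],[0,0,0]]])

```text
clock: 15.45
tool_pos: [0.5929, 0.1629, 0.0092]
eef_rot: [0.726, 0.688, 0.0, 0.0]
contact_force: [-0.1, 0.1, -0.9]
opening: 0.431
finger_force: 0.0
```

Emit:
step_arm(increments=[[[0,0,0],[0,0,0]],[[0,0,0],[0,0,0]],[[0,0,0],[0,0,0]],[[0,0,0],[0,0,0]],[[0,0,0],[0,0,0]],[[0,0,0],[0,0,0]],[[0,0,0],[0,0,0]],[[0,0,0.1],[0,0,0]],[[0,0,0.1],[0,0,0]],[[0,0,0],[0,0,0]]], fingers=0, grip_force=25)

```text
clock: 16.45
tool_pos: [0.5924, 0.1627, 0.0107]
eef_rot: [0.726, 0.688, -0.0, -0.0]
contact_force: [0.2, 0.3, -1.7]
opening: 0.201
finger_force: 25.0
```

```bash
python3 -c "
from h import *
st()"
```

```text
t 16.45 tcp mm [592.4 162.7  10.7] tool y deg -3.09 zdir [-0. -0. -1.] F [ 0.2  0.3 -1.7] op mm 17.7 ff 25.0 q [-0.18  1.01 -0.29  1.72  0.54  0.5  -0.88]
```

Emit:
step_arm(increments=[[[-0.05,-0.8,0],[0,0,0]],[[-0.05,-1.3,0],[0,0,0]],[[-0.05,-1.3,0],[0,0,0]],[[-0.05,-1.3,0],[0,0,0]],[[-0.05,-1.3,0],[0,0,0]],[[-0.05,-1.3,0],[0,0,0]],[[-0.05,-1.3,0],[0,0,0]],[[-0.05,-1.3,0],[0,0,0]],[[-0.05,-1.3,0],[0,0,0]],[[-0.05,-1.3,0],[0,0,0]]])

```text
clock: 17.45
tool_pos: [0.5876, 0.0367, 0.0108]
eef_rot: [0.726, 0.688, 0.0, 0.0]
contact_force: [0.7, 0.5, -0.9]
opening: 0.201
finger_force: 25.0
```

Emit:
step_arm(increments=[[[-0.05,-1.3,0],[0,0,0]],[[-0.05,-1.3,0],[0,0,0]],[[-0.05,-1.3,0],[0,0,0]],[[-0.05,-1.3,0],[0,0,0]],[[-0.05,-1.3,0],[0,0,0]],[[0,-0.7,-0.1],[0,0,0]],[[0,0,-0.2],[0,0,0]],[[0,0,-0.15],[0,0,0]],[[0,0,0],[0,0,0]],[[0,0,0],[0,0,0]]])

```text
clock: 18.45
tool_pos: [0.5851, -0.0332, 0.0062]
eef_rot: [0.725, 0.688, 0.0, -0.0]
contact_force: [-0.2, -0.5, -1.2]
opening: 0.201
finger_force: 25.0
```

```bash
cat > m5.py <<'E'
from h import *
st()
p,d=snap('side'); W=cloud('side',d); q,e=snap('top'); V=cloud('top',e)
for n,W_,c_ in(('side',W,p),('top',V,q)):
    m=(W_[...,0]>.55)&(W_[...,0]<.64)&(W_[...,1]>-.06)&(W_[...,1]<.16)&(W_[...,2]>.006)&(W_[...,2]<.022)&(c_.max(2)<60)
    P=W_[m]*1000
    if len(P)<10: continue
    l=cv2.fitLine(P[:,:2].astype(np.float32),cv2.DIST_HUBER,0,.01,.01).ravel(); print(n,len(P),'dir',np.degrees(np.arctan2(l[1],l[0])),l[2:])
    for y in range(-60,160,10):
        k=(P[:,1]>=y)&(P[:,1]<y+10)
        if k.sum()>1: print(y,k.sum(),P[k,0].min().round(1),P[k,0].max().round(1),np.median(P[k,2]).round(1),P[k,1].max().round(1))
    m=(W_[...,2]>.022)&(W_[...,2]<.06)&(W_[...,0]>.69)&(W_[...,0]<.80)&(W_[...,1]>-.03)&(W_[...,1]<.10)&(c_.max(2)<150)&(c_[...,1].astype(int)-c_[...,0]>2)
    P=W_[m]*1000
    if len(P)>20:
        l=cv2.fitLine(P[:,:2].astype(np.float32),cv2.DIST_HUBER,0,.01,.01).ravel(); print(n,len(P),'panel dir deg',np.degrees(np.arctan2(l[1],l[0])),l[2:])
E
python3 m5.py
```

```text
t 18.45 tcp mm [585.1 -33.2   6.2] tool y deg -3.02 zdir [ 0.     0.001 -1.   ] F [-0.2 -0.5 -1.2] op mm 17.7 ff 25.0 q [ 0.15  1.   -0.3   1.81  0.64  0.43 -0.66]
side 170 dir 87.83393 [584.0824    -6.208481]
-50 82 560.5 606.2 13.5 -40.3
-40 31 563.2 599.3 15.7 -32.0
-30 11 576.2 593.4 17.1 -20.9
-20 3 584.7 587.2 15.1 -10.8
-10 6 580.2 590.0 14.1 -1.5
0 7 583.1 591.4 14.4 8.9
10 7 581.5 589.6 13.9 19.0
20 5 582.5 590.2 15.0 28.4
30 3 583.3 588.3 14.1 35.2
40 7 581.4 589.7 12.8 49.9
50 2 582.3 587.6 11.1 55.6
60 3 585.9 588.5 11.8 67.2
70 2 586.4 586.9 12.6 79.3
side 273 panel dir deg -86.71863 [745.40015   37.508038]
top 107 dir 86.547806 [587.96967  49.78161]
10 13 581.1 591.9 12.3 18.4
20 16 582.3 591.7 14.5 29.1
30 15 582.9 591.8 14.1 39.9
40 13 582.5 592.1 13.6 48.3
50 16 583.0 591.8 14.4 59.1
60 9 583.8 592.5 11.1 67.8
70 10 586.9 593.5 10.9 78.8
80 12 587.0 593.5 9.5 89.7
90 3 588.1 593.2 10.0 92.5
top 222 panel dir deg -87.389824 [744.9147   63.94334]
```

Emit:
step_arm(increments=[[[0,0,-0.1],[0,0,0]],[[0,0,0],[0,0,0]],[[0,0,0],[0,0,0]],[[0,0,0],[0,0,0]],[[0,0,0],[0,0,0]],[[0,0,0],[0,0,0]],[[0,0,0],[0,0,0]],[[0,0,0],[0,0,0]],[[0,0,0],[0,0,0]],[[0,0,0],[0,0,0]]], fingers=0.5)

```text
clock: 19.55
tool_pos: [0.5851, -0.0342, 0.0052]
eef_rot: [0.726, 0.688, 0.0, 0.0]
contact_force: [-0.5, -0.1, 0.2]
opening: 0.5
finger_force: 0.0
```

Emit:
step_arm(increments=[[[0,0,1],[0,0,0]],[[0,0,2],[0,0,0]],[[0,0,3],[0,0,0]],[[0,0,3],[0,0,0]],[[0,0,3],[0,0,0]],[[0,0,3],[0,0,0]],[[0,0,3],[0,0,0]],[[0,0,3],[0,0,0]],[[0,0,0],[0,0,0]],[[0,0,0],[0,0,0]]])

```text
clock: 20.55
tool_pos: [0.5851, -0.0344, 0.2161]
eef_rot: [0.726, 0.688, 0.0, 0.001]
contact_force: [-1.0, 0.3, 0.5]
opening: 0.502
finger_force: 0.0
```

```bash
python3 m5.py | grep -v "^[0-9-]* [0-9]* [0-9]*\.[0-9] .* [4-9]\.[0-9]$"
cat > m6.py <<'E'
from h import *
# clip details from first views re-taken
p,d=load('top'); W=cloud('top',d); s,e=load('side'); V=cloud('side',e)
O=np.array([.5321,-.3133]); a=np.radians(-11.8); ex=np.array([np.cos(a),np.sin(a)]); ey=np.array([-np.sin(a),np.cos(a)])
for n,W_ in(('top',W),('side',V)):
    X=(W_[...,:2]-O)@ex*1000; Y=(W_[...,:2]-O)@ey*1000; Z=W_[...,2]*1000
    m=(abs(X)<55)&(abs(Y)<100)&(Z>5)
    H=np.full((20,11),-1.)
    for y in range(20):
        for x in range(11):
            k=m&(X>=x*10-55)&(X<x*10-45)&(Y>=y*10-100)&(Y<y*10-90)
            if k.any(): H[y,x]=Z[k].max()
    print(n); 
    for y in range(19,-1,-1): print(y*10-95,H[y].round(0).astype(int))
    for z0,z1 in((62,80),(50,80)):
        k=m&(Z>z0)&(Z<z1)&(Y>-55)
        for sg in(1,-1):
            kk=k&(sg*Y>10 if sg>0 else (Y<10)); 
            if kk.sum()>3: print('jaw',sg,z0,kk.sum(),X[kk].mean().round(1),X[kk].min().round(1),X[kk].max().round(1),'Y',Y[kk].mean().round(1),Y[kk].min().round(1),Y[kk].max().round(1))
E
python3 m6.py
```

```text
t 20.55 tcp mm [585.1 -34.4 216.1] tool y deg -3.1 zdir [ 0.001 -0.    -1.   ] F [-1.   0.3  0.5] op mm 44.2 ff 0.0 q [ 0.28  0.7  -0.51  1.7   0.44  0.85 -0.48]
side 96 dir 87.22264 [5.8452716e+02 4.2001340e-01]
-50 28 577.3 589.5 12.1 -40.3
-40 11 575.3 590.3 16.5 -30.4
-30 8 576.5 590.6 16.6 -22.7
-10 6 580.2 590.3 13.1 -3.9
10 8 581.7 589.8 13.3 19.9
20 5 582.5 590.6 12.6 29.7
30 5 583.4 591.3 14.0 39.2
40 7 581.7 591.8 11.0 49.7
50 2 584.6 589.9 12.3 52.3
60 3 585.6 590.7 11.1 62.6
70 4 586.5 589.6 9.5 79.7
side 318 panel dir deg -86.21696 [745.1393   36.61111]
top 96 dir 84.818245 [587.86017   51.981213]
-30 2 576.5 576.8 12.3 -25.3
-10 2 579.8 580.6 10.1 -3.4
20 16 583.2 591.7 12.1 29.1
30 13 583.0 592.3 11.6 39.8
40 15 583.6 592.4 11.2 48.5
50 16 583.3 592.5 11.5 59.6
60 9 587.0 593.1 10.8 69.9
70 7 586.6 593.3 10.4 78.7
80 12 587.6 593.5 8.7 89.7
90 3 587.8 593.3 9.2 92.3
top 56 panel dir deg -86.92336 [743.9274   80.74181]
top
95 [-1 -1 -1 -1 -1 -1 -1 -1 -1 -1 -1]
85 [-1 -1 -1 -1 -1 -1 -1 -1 -1 -1 -1]
75 [-1 -1 -1 -1 -1 -1 -1 -1 -1 -1 -1]
65 [-1 -1 -1 -1 -1 -1 -1 -1 -1 -1 -
[... 977 characters left out ...]
 58 22  8]
25 [-1 10 22 22 -1 -1 11 11 23 23 -1]
15 [-1 10 -1 21 -1 -1  9 12 24 22  9]
5 [-1 11 -1 -1 -1 -1 11 11 22 22 11]
-5 [-1  9 -1 -1 -1 -1 -1 12 22 22  9]
-15 [-1 10 22 -1 -1 -1 -1 10 23 22  9]
-25 [-1 21 57 58 75 57 76 58 57 23 -1]
-35 [-1 21 57 59 76 60 76 76 57 22  8]
-45 [-1 12 19 -1 -1 -1 -1 18 22 23  9]
-55 [-1 11 12 67 65 -1 -1 67 12 12  9]
-65 [-1 13 12 67 66 -1 64 67 13 12 10]
-75 [-1 12 13 67 65 64 64 67 12 12 -1]
-85 [-1 15 15 66 66 67 67 66 13 15 10]
-95 [-1 12 11 12 12 12 34 12 12 12  7]
jaw 1 62 39 -2.1 -14.2 14.8 Y 39.0 34.4 46.7
jaw -1 62 60 -1.5 -18.9 20.1 Y -36.6 -54.9 -24.2
jaw 1 50 158 0.1 -27.9 30.5 Y 39.0 33.6 47.7
jaw -1 50 191 1.0 -28.2 30.3 Y -34.7 -55.0 -23.0
```

Emit:
step_arm(increments=[[[0.1,2.3,-2],[0,0,0]],[[0.1,2.3,-2],[0,0,0]],[[0.1,2.3,-2],[0,0,0]],[[0,0,-3],[0,0,0]],[[0,0,-3],[0,0,0]],[[0,0,-3],[0,0,0]],[[0,0,-3],[0,0,0]],[[0,0,0],[0,0,0]],[[0,0,0],[0,0,0]],[[0,0,0],[0,0,0]]], fingers=0.4)

```text
clock: 21.65
tool_pos: [0.5888, 0.035, 0.0363]
eef_rot: [0.726, 0.688, 0.001, 0.0]
contact_force: [0.1, -0.2, -0.4]
opening: 0.398
finger_force: 0.0
```

```bash
sed -i '1a snap("top"); snap("side"); st()' m6.py; python3 m6.py
python3 - <<'E'
from h import *
p,d=load('top'); s,e=load('side')
A=cv2.resize(p[180:250,360:470,::-1],(770,490),interpolation=cv2.INTER_CUBIC); cv2.imwrite('pics/clip.png',A)
E
```

```text
t 21.75 tcp mm [589.   34.9  36.7] tool y deg -3.11 zdir [ 0.002  0.    -1.   ] F [ 0.1 -0.2  0.3] op mm 35.2 ff 0.0 q [ 0.06  0.95 -0.34  1.8   0.61  0.49 -0.75]
top
95 [-1 -1 -1  9 -1  5 -1 -1 -1 -1 -1]
85 [-1 15 13 15 14 14 14 14 13 14  7]
75 [-1 13 15 15 14 13 14 13 16 14  9]
65 [-1 14 13 12 15 16 13 12 15 13  9]
55 [-1 22 26 21 12 14 13 13 23 13 -1]
45 [ 7 14 62 62 79 61 79 74 59 19 10]
35 [-1 23 28 60 57 61 77 56 56 18  5]
25 [-1 22 25 21 15 14 10 25 24 22  8]
15 [-1 16 25 17 14 14 16 23 25 24 -1]
5 [-1 23 25 25 13 13 13 21 25 22 -1]
-5 [ 5 27 25 20 14 13 13 25 25 23 -1]
-15 [ 6 20 23 23 17 14 13 28 25 24 -1]
-25 [-1 21 60 63 77 61 79 60 59 11  7]
-35 [-1 22 56 61 80 60 78 72 60 11  7]
-45 [-1 13 13 51 28 26 30 62 11 13  7]
-55 [-1 14 15 68 70 36 62 68 14 13 -1]
-65 [-1 13 15 70 69 37 58 68 10 14 -1]
-75 [-1 15 14 70 68 65 68 70 13 12  8]
-85 [-1 15 14 69 68 70 69 67 14 14 -1]
-95 [-1 13 11 12 -1 -1 -1 -1 -1 13 -1]
jaw 1 62 29 1.7 -22.2 15.7 Y 43.9 39.0 49.4
jaw -1 62 43 2.5 -19.6 18.7 Y -33.9 -53.3 -22.3
jaw 1 50 97 -0.9 -29.1 29.4 Y 44.5 38.8 49.7
jaw -1 50 136 -0.7 -29.3 30.
[... 282 characters left out ...]
 56 22 11]
25 [-1 10 22 22 11 -1 10 10 23 22 -1]
15 [-1 11 -1 21 -1 -1 10 10 23 22  9]
5 [-1 11 -1 -1 -1 -1 10 10 23 22  8]
-5 [-1 10 -1 -1 -1 -1 -1 10 23 21  8]
-15 [-1 21 22 -1 -1 -1 -1 11 23 22 10]
-25 [-1 22 57 57 76 56 76 58 58 23 -1]
-35 [-1 16 58 58 76 59 76 75 57 23  9]
-45 [-1 12 24 -1 -1 -1 -1 11 24 13  6]
-55 [-1 12 13 66 64 -1 -1 67 12 12  8]
-65 [-1 13 12 67 66 -1 65 66 12 12 10]
-75 [-1 13 13 67 67 -1 65 67 12 12  9]
-85 [-1 15 14 66 67 66 67 66 14 15  9]
-95 [-1 12 12 11 12 12 12 12 11 12  5]
jaw 1 62 40 -1.8 -13.9 14.8 Y 38.9 33.6 47.3
jaw -1 62 54 -1.2 -17.9 20.0 Y -35.2 -54.4 -24.3
jaw 1 50 158 0.4 -28.1 29.8 Y 38.8 33.5 47.3
jaw -1 50 183 1.1 -28.4 30.1 Y -34.3 -55.0 -23.7
```

View pics/clip.png

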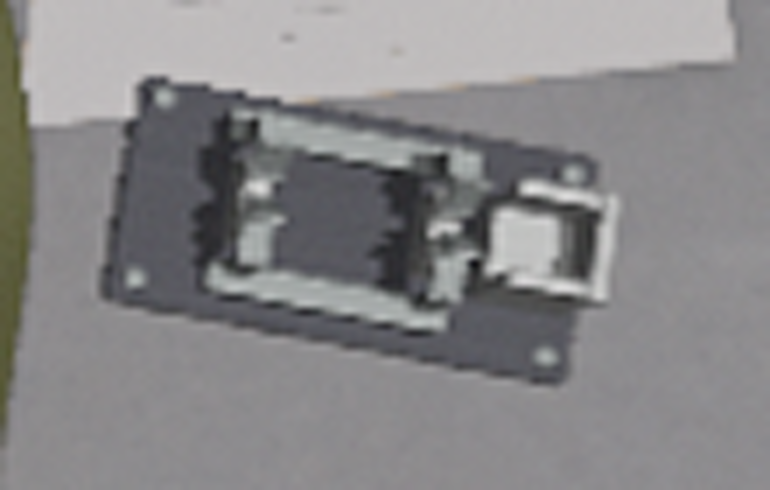

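Picture: the clip has jaws at (255,190) and (445,230). The pocket, open towards the jaws, is at (550,245) on the right. The seat works out at about (533.5, -308.5) mm. Now I take the shank.

Emit:
step_arm(increments=[[[0,0,-1.2],[0,0,-0.4]],[[0,0,-1],[0,0,0]],[[0,0,-0.7],[0,0,0]],[[0,0,-0.4],[0,0,0]],[[0,0,0],[0,0,0]],[[0,0,0],[0,0,0]],[[0,0,0],[0,0,0]],[[0,0,0],[0,0,0]],[[0,0,0],[0,0,0]],[[0,0,0],[0,0,0]]])

```text
clock: 22.75
tool_pos: [0.5882, 0.0347, 0.0024]
eef_rot: [0.728, 0.685, 0.0, 0.0]
contact_force: [0.9, -0.9, -0.2]
opening: 0.402
finger_force: 0.0
```

Emit:
step_arm(increments=[[[0,0,0],[0,0,0]],[[0,0,0],[0,0,0]],[[0,0,0],[0,0,0]],[[0,0,0],[0,0,0]],[[0,0,0],[0,0,0]],[[0,0,0],[0,0,0]],[[0,0,0],[0,0,0]],[[0,0,0],[0,0,0]],[[0,0,0],[0,0,0]],[[0,0,0],[0,0,0]]], fingers=0, grip_force=55)

```text
clock: 23.75
tool_pos: [0.5881, 0.0348, 0.0023]
eef_rot: [0.728, 0.685, 0.0, 0.0]
contact_force: [0.3, -1.1, 0.3]
opening: 0.127
finger_force: 55.0
```

Emit:
step_arm(increments=[[[0,0,1],[0,0,0]],[[0,0,2],[0,0,0]],[[0,0,3],[0,0,0]],[[0,0,3],[0,0,0]],[[0,0,3],[0,0,0]],[[0,0,0],[0,0,0]],[[0,0,0],[0,0,0]],[[0,0,0],[0,0,0]],[[0,0,0],[0,0,0]],[[0,0,0],[0,0,0]]])

```text
clock: 24.75
tool_pos: [0.5874, 0.0347, 0.1212]
eef_rot: [0.728, 0.685, -0.001, -0.001]
contact_force: [-0.6, -0.7, -1.1]
opening: 0.132
finger_force: 55.0
```

Run:
```python
from h import *
s=st()
p,d=snap('side'); W=cloud('side',d); q,e=snap('top'); V=cloud('top',e); t=s['tool_pos']
for n,W_,c_ in(('side',W,p),('top',V,q)):
    m=(abs(W_[...,0]-t[0])<.03)&(abs(W_[...,1]-t[1])<.12)&(abs(W_[...,2]-t[2])<.02)&(c_.max(2)<70)
    P=W_[m]*1000
    for y in range(-80,110,10):
        k=(P[:,1]>=y)&(P[:,1]<y+10)
        if k.sum()>1: print(n,y,k.sum(),P[k,0].min().round(1),P[k,0].max().round(1),'z',P[k,2].min().round(1),P[k,2].max().round(1),'y',P[k,1].min().round(1),P[k,1].max().round(1))
```

```text
t 24.75 tcp mm [587.4  34.7 121.2] tool y deg -3.49 zdir [-0.002 -0.    -1.   ] F [-0.6 -0.7 -1.1] op mm 11.7 ff 55.0 q [ 0.11  0.83 -0.43  1.77  0.52  0.66 -0.68]
side -50 30 575.6 587.4 z 120.2 137.2 y -47.0 -40.6
side -40 18 575.9 587.7 z 123.9 137.8 y -40.0 -30.3
side -30 4 579.5 586.4 z 135.6 136.7 y -25.9 -22.2
side -10 3 580.9 586.0 z 132.1 133.8 y -7.6 -2.0
side 0 6 579.1 588.9 z 128.9 133.5 y 0.7 7.4
side 10 7 579.9 592.8 z 128.2 133.3 y 12.2 20.0
side 20 73 566.2 603.2 z 121.1 140.6 y 20.2 29.8
side 30 7 576.5 591.9 z 125.1 132.9 y 30.9 39.3
side 40 5 582.3 592.9 z 127.3 133.0 y 41.9 49.6
side 50 2 583.1 585.9 z 129.1 130.8 y 52.9 56.0
side 60 2 584.5 586.7 z 126.9 130.3 y 66.8 70.0
side 70 3 585.0 589.9 z 127.7 129.8 y 74.0 78.3
side 80 2 585.4 590.7 z 128.0 128.7 y 82.1 84.6
top 90 6 586.4 593.7 z 126.8 130.8 y 92.2 95.1
```

Emit:
step_arm(increments=[[[-0.54,-2,0],[0,0,-0.83]],[[-0.54,-3.8,0],[0,0,-0.83]],[[-0.54,-4,0],[0,0,-0.83]],[[-0.54,-4,0],[0,0,-0.83]],[[-0.54,-4,0],[0,0,-0.83]],[[-0.54,-4,0],[0,0,-0.83]],[[-0.54,-4,0],[0,0,-0.83]],[[-0.54,-4,0],[0,0,-0.83]],[[-0.54,-3,0],[0,0,-0.83]],[[-0.54,-1.5,0],[0,0,-0.83]]])

```text
clock: 25.85
tool_pos: [0.5327, -0.3123, 0.1217]
eef_rot: [0.778, 0.629, -0.001, 0.0]
contact_force: [-0.1, -0.3, -0.7]
opening: 0.128
finger_force: 55.0
```

```bash
cat > m7.py <<'E'
from h import *
s=st()
p,d=snap('side'); W=cloud('side',d); t=s['tool_pos']
O=np.array([.5321,-.3133]); a=np.radians(-11.8); ex=np.array([np.cos(a),np.sin(a)]); ey=np.array([-np.sin(a),np.cos(a)])
X=(W[...,:2]-O)@ex*1000; Y=(W[...,:2]-O)@ey*1000; Z=W[...,2]*1000
print('tcp clip',(t[:2]-O)@ex*1000,(t[:2]-O)@ey*1000)
m=(abs(X)<25)&(abs(Y)<110)&(abs(Z-t[2]*1000-5)<18)&(p.max(2)<75)
for y in range(-100,110,10):
    k=m&(Y>=y)&(Y<y+10)
    if k.sum()>1: print(y,k.sum(),'x',X[k].min().round(1),X[k].max().round(1),'z',Z[k].min().round(1),Z[k].max().round(1),'y',Y[k].min().round(1),Y[k].max().round(1))
cv2.imwrite('pics/press%d.png'%int(s['clock']*100),cv2.resize(p[170:310,270:400,::-1],(557,600),interpolation=cv2.INTER_CUBIC))
E
python3 m7.py; ls pics
```

```text
t 25.85 tcp mm [ 532.7 -312.3  121.7] tool y deg -12.11 zdir [-0.001 -0.002 -1.   ] F [-0.1 -0.3 -0.7] op mm 11.2 ff 55.0 q [ 0.71  0.86 -0.46  1.68  0.54  0.73 -0.23]
tcp clip 0.36891970426992143 1.142120181555024
-80 82 x -7.9 8.3 z 122.1 137.7 y -79.4 -70.2
-70 23 x -6.4 7.8 z 130.7 138.1 y -69.7 -60.2
-60 8 x -3.9 7.7 z 129.5 137.4 y -59.7 -56.9
-50 12 x -4.7 4.6 z 131.0 134.8 y -48.9 -40.4
-40 15 x -4.7 4.9 z 129.1 134.4 y -39.7 -30.0
-30 12 x -6.1 5.0 z 128.0 132.9 y -29.3 -21.2
-20 53 x -19.4 20.2 z 125.2 144.0 y -19.5 -10.0
-10 147 x -19.8 20.1 z 123.5 144.6 y -10.0 -0.3
0 11 x -6.8 2.4 z 131.4 144.5 y 0.0 9.8
10 9 x -6.7 1.0 z 129.4 133.2 y 10.1 16.6
20 3 x -1.7 1.3 z 130.3 131.6 y 20.9 29.0
30 3 x -3.3 -0.3 z 128.3 130.2 y 31.7 39.2
40 2 x -2.9 -1.6 z 128.6 129.9 y 40.6 49.3
clip.png
crop1.png
grasp.png
head.png
open.png
press2585.png
push.png
push2.png
side0.png
top0.png
```

Emit:
step_arm(increments=[[[0.08,0.39,0],[0,0,-0.2]],[[0,0,-0.5],[0,0,0]],[[0,0,-0.8],[0,0,0]],[[0,0,-0.8],[0,0,0]],[[0,0,-0.8],[0,0,0]],[[0,0,-0.8],[0,0,0]],[[0,0,-0.5],[0,0,0]],[[0,0,0],[0,0,0]],[[0,0,0],[0,0,0]],[[0,0,0],[0,0,0]]], grip_force=60)

```text
clock: 26.9
tool_pos: [0.5352, -0.3045, 0.0806]
eef_rot: [0.777, 0.629, 0.0, 0.0]
contact_force: [0.3, 0.3, -1.0]
opening: 0.125
finger_force: 60.0
```

```bash
python3 m7.py
```

```text
t 26.9 tcp mm [ 535.2 -304.5   80.6] tool y deg -12.01 zdir [ 0.001 -0.    -1.   ] F [ 0.3  0.3 -1. ] op mm 11.0 ff 60.0 q [ 0.68  0.92 -0.43  1.7   0.58  0.65 -0.28]
tcp clip 1.2254618622836033 9.245836487284098
-80 11 x -7.3 4.9 z 80.7 93.6 y -71.3 -70.1
-70 77 x -7.7 8.9 z 80.7 96.7 y -69.9 -60.1
-60 26 x -7.4 9.3 z 87.1 96.3 y -59.9 -50.6
-50 5 x -4.0 6.6 z 91.6 95.4 y -48.8 -40.6
-40 17 x -13.7 6.1 z 74.9 93.4 y -39.8 -30.3
-30 15 x -3.5 5.9 z 88.2 92.5 y -29.2 -20.1
-20 14 x -5.1 5.5 z 88.8 92.4 y -19.7 -11.9
-10 123 x -19.2 21.2 z 81.7 102.8 y -9.5 -0.0
0 73 x -19.6 20.9 z 80.7 103.4 y 0.0 9.5
10 13 x -6.4 2.8 z 87.7 103.5 y 10.4 20.0
20 7 x -3.4 2.5 z 89.5 91.6 y 21.0 29.5
30 3 x -2.5 1.3 z 88.9 90.7 y 32.2 36.2
40 4 x -2.6 0.7 z 87.1 89.4 y 40.1 49.9
50 3 x -3.6 -0.9 z 86.2 88.6 y 51.5 58.1
```

Emit:
step_arm(increments=[[[-0.16,-0.4,0.2],[0,0,-0.6]],[[0,0,0],[0,0,0]],[[0,0,0],[0,0,0]],[[0,0,-0.3],[0,0,0]],[[0,0,-0.4],[0,0,0]],[[0,0,-0.4],[0,0,0]],[[0,0,-0.4],[0,0,0]],[[0,0,0],[0,0,0]],[[0,0,0],[0,0,0]],[[0,0,0],[0,0,0]]])

```text
clock: 27.95
tool_pos: [0.5334, -0.3083, 0.0673]
eef_rot: [0.78, 0.625, 0.0, 0.0]
contact_force: [-0.7, -0.2, -0.7]
opening: 0.126
finger_force: 60.0
```

```bash
python3 m7.py
```

```text
t 27.95 tcp mm [ 533.4 -308.3   67.3] tool y deg -12.6 zdir [ 0. -0. -1.] F [-0.7 -0.2 -0.7] op mm 11.1 ff 60.0 q [ 0.68  0.94 -0.41  1.7   0.58  0.63 -0.29]
tcp clip 0.29198136365050203 5.133924412591396
-80 75 x -8.9 6.9 z 65.8 82.9 y -75.9 -70.1
-70 31 x -7.8 7.7 z 67.4 83.3 y -70.0 -60.1
-60 18 x -9.3 20.7 z 56.9 83.0 y -59.5 -50.0
-50 8 x -4.8 4.0 z 74.8 79.8 y -45.2 -41.1
-40 18 x -10.4 4.4 z 70.4 79.6 y -39.9 -30.0
-30 16 x -9.5 4.9 z 69.7 79.0 y -28.1 -20.3
-20 18 x -6.6 4.8 z 71.8 79.2 y -18.5 -10.1
-10 181 x -20.5 20.2 z 66.8 90.2 y -9.6 -0.0
0 20 x -7.4 19.5 z 74.1 89.3 y 1.0 9.9
10 17 x -6.5 2.0 z 75.3 84.5 y 10.0 19.6
20 3 x -2.6 1.1 z 77.2 77.8 y 23.9 25.5
30 6 x -8.8 15.0 z 58.2 76.9 y 30.4 39.7
40 3 x -3.1 -1.5 z 74.4 75.6 y 40.5 47.4
```

Emit:
step_arm(increments=[[[0,0,-0.3],[0,0,0]],[[0,0,-0.3],[0,0,0]],[[0,0,-0.3],[0,0,0]],[[0,0,-0.3],[0,0,0]],[[0,0,-0.3],[0,0,0]],[[0,0,-0.3],[0,0,0]],[[0,0,-0.3],[0,0,0]],[[0,0,0],[0,0,0]],[[0,0,0],[0,0,0]],[[0,0,0],[0,0,0]]])

```text
clock: 29.0
tool_pos: [0.5331, -0.3083, 0.0457]
eef_rot: [0.78, 0.625, -0.0, -0.0]
contact_force: [1.8, -0.5, -3.3]
opening: 0.125
finger_force: 60.0
```

```bash
python3 m7.py
```

```text
t 29.0 tcp mm [ 533.1 -308.3   45.7] tool y deg -12.6 zdir [-0.  0. -1.] F [ 1.8 -0.5 -3.3] op mm 11.0 ff 60.0 q [ 0.67  0.97 -0.39  1.71  0.6   0.59 -0.31]
tcp clip -0.06418892811912015 5.127877094376917
-70 11 x -5.1 5.2 z 59.0 62.6 y -68.7 -61.2
-60 27 x -13.8 20.7 z 42.1 61.7 y -59.6 -51.8
-50 11 x -5.1 4.2 z 53.6 59.0 y -47.6 -40.1
-40 14 x -6.2 3.6 z 54.4 58.7 y -39.2 -30.6
-30 15 x -13.6 3.4 z 54.4 66.0 y -29.2 -20.6
-20 10 x -5.8 3.7 z 53.9 57.9 y -18.5 -11.3
-10 129 x -20.8 18.9 z 45.9 68.5 y -9.4 -0.2
0 26 x -13.8 19.8 z 53.0 67.7 y 0.1 9.5
10 10 x -6.3 20.0 z 53.6 68.0 y 10.4 19.7
20 6 x -4.3 0.9 z 54.4 56.3 y 20.9 27.6
30 4 x -4.7 -0.3 z 51.4 54.1 y 34.3 40.0
40 5 x -11.3 -1.7 z 40.0 54.0 y 41.1 48.2
```

Emit:
step_arm(increments=[[[0,0,-0.2],[0,0,0]],[[0,0,-0.2],[0,0,0]],[[0,0,-0.2],[0,0,0]],[[0,0,-0.1],[0,0,0]],[[0,0,0],[0,0,0]],[[0,0,0],[0,0,0]],[[0,0,0],[0,0,0]],[[0,0,0],[0,0,0]],[[0,0,0],[0,0,0]],[[0,0,0],[0,0,0]]])

```text
clock: 30.05
tool_pos: [0.5334, -0.3086, 0.0407]
eef_rot: [0.781, 0.625, -0.0, 0.001]
contact_force: [-1.6, 0.8, 11.3]
opening: 0.128
finger_force: 60.0
```

```bash
python3 m7.py
```

```text
t 30.05 tcp mm [ 533.4 -308.6   40.7] tool y deg -12.63 zdir [ 0.001 -0.001 -1.   ] F [-1.6  0.8 11.3] op mm 11.3 ff 60.0 q [ 0.66  0.97 -0.39  1.71  0.61  0.58 -0.31]
tcp clip 0.3275741559784295 4.852838732306848
-60 15 x -3.0 20.7 z 29.0 55.6 y -58.2 -52.3
-50 8 x -3.0 4.0 z 48.6 52.2 y -46.7 -40.1
-40 18 x -6.1 4.8 z 45.4 51.9 y -40.0 -31.2
-30 7 x -9.8 -0.0 z 38.2 52.3 y -28.9 -21.6
-20 9 x -4.5 13.9 z 50.2 58.0 y -18.8 -10.2
-10 84 x -20.4 20.2 z 45.5 63.7 y -10.0 -0.2
0 22 x -6.9 19.4 z 47.7 61.7 y 0.0 9.8
10 14 x -6.6 1.6 z 47.3 54.6 y 10.2 18.9
20 5 x -4.6 1.6 z 49.3 51.5 y 22.8 29.4
30 7 x -2.8 15.7 z 31.7 57.8 y 30.9 39.8
40 5 x -8.8 -1.7 z 39.7 55.1 y 41.0 45.6
50 2 x -3.3 -2.4 z 47.7 48.7 y 50.2 56.9
```

Emit:
step_arm(increments=[[[0,0,-0.15],[0,0,0]],[[0,0,-0.15],[0,0,0]],[[0,0,0],[0,0,0]],[[0,0,0],[0,0,0]],[[0,0,0],[0,0,0]],[[0,0,0],[0,0,0]],[[0,0,0],[0,0,0]],[[0,0,0],[0,0,0]],[[0,0,0],[0,0,0]],[[0,0,0],[0,0,0]]])

```text
clock: 31.1
tool_pos: [0.5335, -0.3086, 0.0405]
eef_rot: [0.781, 0.625, -0.0, 0.001]
contact_force: [-8.3, 2.0, 33.2]
opening: 0.13
finger_force: 60.0
```

```bash
python3 m7.py
python3 - <<'E'
from h import *
p,d=load('side'); cv2.imwrite('pics/seat.png',cv2.resize(p[200:300,290:390,::-1],(600,600),interpolation=cv2.INTER_CUBIC))
E
```

```text
t 31.1 tcp mm [ 533.5 -308.6   40.5] tool y deg -12.64 zdir [ 0.001 -0.002 -1.   ] F [-8.3  2.  33.2] op mm 11.4 ff 60.0 q [ 0.66  0.97 -0.39  1.71  0.61  0.58 -0.31]
tcp clip 0.4174851075312446 4.85013216948243
-60 14 x -3.3 20.6 z 28.8 54.4 y -56.7 -51.7
-50 11 x -5.2 4.2 z 49.4 52.5 y -48.1 -40.1
-40 16 x -6.0 4.9 z 45.7 53.5 y -38.4 -30.5
-30 6 x -9.5 2.1 z 39.3 51.6 y -29.3 -20.7
-20 7 x -3.7 1.0 z 50.9 52.1 y -19.7 -10.6
-10 85 x -20.5 20.4 z 46.0 63.5 y -9.8 -0.1
0 24 x -7.1 19.8 z 46.6 63.3 y 0.1 9.9
10 12 x -6.4 1.5 z 49.2 56.8 y 10.2 19.9
20 6 x -4.9 1.5 z 48.3 52.0 y 23.8 29.3
30 5 x -2.7 15.0 z 29.1 56.0 y 34.1 39.9
40 6 x -9.3 -1.2 z 38.1 56.6 y 41.7 47.6
50 2 x -2.9 -2.9 z 47.0 49.3 y 53.6 53.8
```

View pics/seat.png

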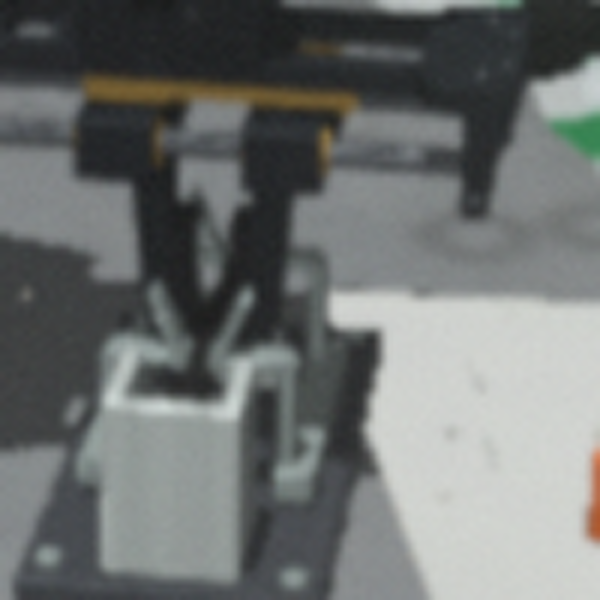

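Picture: the head is in the pocket (180,380), the shank is under the closed jaws (180,340)/(235,330), and the force rises stiffly, so the bar is on its rests. I unload, hold, then release and rise.

Emit:
step_arm(increments=[[[0,0,0.2],[0,0,0]],[[0,0,0.1],[0,0,0]],[[0,0,0],[0,0,0]],[[0,0,0],[0,0,0]],[[0,0,0],[0,0,0]],[[0,0,0],[0,0,0]],[[0,0,0],[0,0,0]],[[0,0,0],[0,0,0]],[[0,0,0],[0,0,0]],[[0,0,0],[0,0,0]]])

```text
clock: 32.15
tool_pos: [0.5335, -0.3086, 0.0407]
eef_rot: [0.781, 0.625, -0.0, 0.001]
contact_force: [-1.5, 0.4, 11.8]
opening: 0.126
finger_force: 60.0
```

Emit:
step_arm(increments=[[[0,0,0],[0,0,0]],[[0,0,0],[0,0,0]],[[0,0,0],[0,0,0]],[[0,0,0],[0,0,0]],[[0,0,0],[0,0,0]],[[0,0,0],[0,0,0]],[[0,0,0],[0,0,0]],[[0,0,0],[0,0,0]],[[0,0,0],[0,0,0]],[[0,0,0],[0,0,0]]], fingers=0.38)

```text
clock: 33.15
tool_pos: [0.5333, -0.3083, 0.0393]
eef_rot: [0.78, 0.625, 0.0, 0.0]
contact_force: [-0.6, 0.1, 0.0]
opening: 0.374
finger_force: 0.0
```

Emit:
step_arm(increments=[[[0,0,0.5],[0,0,0]],[[0,0,1],[0,0,0]],[[0,0,2],[0,0,0]],[[0,0,2],[0,0,0]],[[0,0,2],[0,0,0]],[[0,0,2],[0,0,0]],[[0,0,2],[0,0,0]],[[0,0,2],[0,0,0]],[[0,0,0],[0,0,0]],[[0,0,0],[0,0,0]]])

```text
clock: 34.15
tool_pos: [0.5333, -0.3084, 0.1747]
eef_rot: [0.78, 0.625, 0.0, 0.0]
contact_force: [-0.5, 0.6, -0.2]
opening: 0.382
finger_force: 0.0
```

```bash
cat > m8.py <<'E'
from h import *
st()
p,d=snap('side'); W=cloud('side',d)
O=np.array([.5321,-.3133]); a=np.radians(-11.8); ex=np.array([np.cos(a),np.sin(a)]); ey=np.array([-np.sin(a),np.cos(a)])
X=(W[...,:2]-O)@ex*1000; Y=(W[...,:2]-O)@ey*1000; Z=W[...,2]*1000
m=(abs(X)<8)&(Y>-90)&(Y<80)&(Z>36)&(Z<64)&(p.max(2)<60)
for y in range(-80,80,10):
    k=m&(Y>=y)&(Y<y+10)
    if k.sum()>1: print(y,k.sum(),'x',X[k].min().round(1),X[k].max().round(1),'z',np.median(Z[k]).round(1),Z[k].max().round(1))
m=(W[...,2]>.022)&(W[...,2]<.06)&(W[...,0]>.69)&(W[...,0]<.80)&(W[...,1]>-.03)&(W[...,1]<.10)&(p.max(2)<150)&(p[...,1].astype(int)-p[...,0]>2)
P=W[m]*1000; l=cv2.fitLine(P[:,:2].astype(np.float32),cv2.DIST_HUBER,0,.01,.01).ravel(); print('panel deg',np.degrees(np.arctan2(l[1],l[0])))
E
python3 m8.py
```

```text
t 34.15 tcp mm [ 533.3 -308.4  174.7] tool y deg -12.6 zdir [ 0.001 -0.001 -1.   ] F [-0.5  0.6 -0.2] op mm 33.6 ff 0.0 q [ 0.73  0.79 -0.5   1.65  0.49  0.83 -0.21]
-50 10 x -4.9 3.9 z 51.4 53.3
-40 14 x -5.7 4.7 z 50.5 52.4
-30 5 x -2.5 0.3 z 52.2 52.5
-20 4 x -2.2 -0.2 z 51.1 52.4
-10 7 x -3.7 1.4 z 51.7 52.2
0 8 x -3.3 2.2 z 51.2 52.2
10 9 x -3.6 2.8 z 50.8 52.3
20 7 x -4.6 3.2 z 50.8 52.2
30 8 x -2.6 3.1 z 49.7 50.3
40 7 x -4.0 2.7 z 49.0 51.1
50 4 x -2.8 0.4 z 49.4 49.8
panel deg -86.91391
```

The shank's top is level at about 52 mm, which means it is seated. The door still stands at about 1.66 rad and the hand is clear, so I hand in.

```bash
python3 -c "
from plant import r
print(r.finish_job())"
```

```text
the job is handed in; nothing more can be done
None
```

I finished the job and handed it in at about 34 s; no verdict came back. My last readings had the bar seated in the clip under both jaws with its head in the pocket, the door wedged open at about 1.66 rad, and the bystanders not approached.

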